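# Open the drop-front tool cabinet onto its supports

### The job

Open the red tool cabinet's front flap as a little worktop: first, with the flap still shut, pull both slide-out supports under it all the way out by their black knobs; then take the flap by its steel bar handle, swing it down and lower it gently until it lies level on both supports, and let go. Do not let the flap fall, and leave the other things on the bench and on the cabinet where they are.

Things in the scene. Friction and masses are not known exactly. Their poses are not given: they have to be found in the camera images.
- cabinet: Red drop-front tool cabinet fixed to the bench, 244 mm wide, 190 mm deep, 185 mm high. Origin: on the bench below the middle of the hinge line; x to the cabinet's back, y to its left (seen from the robot), z up; supports and flap come out toward -x. Hinge line along y, 85 mm above the bench. The shut flap leans back 25 degrees; the flat top starts 60 mm behind the hinge line.
- flap (a joint): Flap angle (rad): 0 shut, 0.436 upright, 2.007 level toward the robot, stop at 2.36 below level. Red flap 236 mm wide, 10 mm thick, its free edge 118 mm from the hinge line, 0.35 kg. Nearly free: before upright it falls shut, past upright it falls open fast; it stays level only on the pulled-out supports.
- flap_bar (a point): Middle of the flap's handle (sizes in mm): steel bar, diameter 12, 110 long along the cabinet's y, held beyond the flap's free edge by two posts like a D (posts 55 either side, 32 clear between bar and edge). Shut: 70 behind the hinge line, 224 above the bench; level: 156 in front, 90 above (156 along the flap, 5 inside its outer face). Pinched, it can turn in the pads.
- support_l (a joint): How far the left (+y) support is out (m): 0 = in, 0.08 = fully out, at its stop. It slides along the cabinet's -x with about 2 N of friction and stays where it is left; it may begin up to 15 mm out. Aluminium bar 20 mm wide, 26 mm high, its top at 85 mm height, 85 mm to the side of the cabinet's middle.
- knob_l (a point): Centre of the black round knob of the left (+y) support: 22 mm diameter, 20 mm long along the cabinet's x (its axis), 72 mm above the bench, 46 mm in front of the hinge line when the support is in. Can be pinched from above across its sides (along the cabinet's y). Axes as the cabinet's.
- support_r (a joint): How far the right (-y) support is out (m): 0 = in, 0.08 = fully out, at its stop. It slides along the cabinet's -x with about 2 N of friction and stays where it is left; it may begin up to 15 mm out. Aluminium bar 20 mm wide, 26 mm high, its top at 85 mm height, 85 mm to the side of the cabinet's middle.
- knob_r (a point): Centre of the black round knob of the right (-y) support: 22 mm diameter, 20 mm long along the cabinet's x (its axis), 72 mm above the bench, 46 mm in front of the hinge line when the support is in. Can be pinched from above across its sides (along the cabinet's y). Axes as the cabinet's.
- lid_tin: Small round tin with a white rim, 57 mm across, 24 mm high, loose on the back of the cabinet's top; a bystander. Origin: centre of its underside.
- black_case: Long black moulded case, 61x238x33 mm, loose on the bench to the right; a bystander. Origin: centre of its underside.
- oil_bottle: Cream squeeze bottle with black nozzle, 47 mm across, 137 mm high, loose on the left; a bystander. Origin: centre of its underside.
- tape_roll: Roll of masking tape lying flat, 86 mm across, 19 mm high, loose on the left; a bystander. Origin: centre of its underside.
- grease_tub: Blue and cream tub with a lid, 107 mm across, 116 mm high, loose at the front left; a bystander. Origin: centre of its underside.

How it is judged (in metres and radians):
On the way, in this order (a step that is already met when the one before it is completed fails the run):
1. both supports are fully out while the flap is still shut (value of joint each of support_l, support_r above 0.07 m and value of joint flap below 0.25 rad), for 0.2 s.
2. the flap has been swung down to level, over the supports (value of joint each of support_l, support_r above 0.07 m and value of joint flap above 1.93 rad), for 0.2 s.
At the end, for the whole second after the job is handed in: Both supports are at least 70 mm out (of 80), and the flap lies at rest, level within about 4 degrees (0.07 rad), on them, released (all of step 2 and value of joint flap below 2.08 rad and velocity of joint flap below 0.1 rad/s); the robot touches nothing.
It fails at once if the flap falls or is slammed (faster than 3.5 rad/s) (velocity of joint flap above 3.5 rad/s).
It fails at once if the flap is lowered while a support is not out (flap beyond 1 rad with a support less than 60 mm out) (value of joint flap above 1 rad and value of joint any of support_l, support_r below 0.06 m).
It fails at once if the flap goes more than 7 degrees below level (value of joint flap above 2.13 rad).
It fails at once if a bystander is moved by more than 40 mm (the tin on the cabinet, case, bottle, tape or tub) (distance of any of lid_tin, black_case, oil_bottle, tape_roll, grease_tub from where it was at the start of the episode above 0.04 m).
It also fails if it takes over 56 s, if anything falls off the work surface, if the arm or the gripper's body presses on something with over 40 N, if the wrist force passes 120 N, or if a joint passes its speed limit or range.

### The arm

A 6-joint arm with a two-finger parallel gripper is mounted at the origin on a cart in front of the work surface, level with it; the furniture and walls round the work are solid. World frame = base frame: x ahead of the robot, y to its left, z up, the work surface at z = 0. Lengths are in mm, angles in rad, forces in N, time in s.
With the tool pointing down it reaches from about 350 to 775 mm from the base axis. Payload 7.3 kg.
Tool frame: the origin (TCP) lies at the very end of the fingers, on their centre line; the grasp point (between the pads) lies 19 mm behind it; z points along the fingers, y is the line along which they close (so a half turn about z gives the same grasp; the last joint's range is limited). The gripper opens to 92 mm and grips with 3 to 60 N. Pads are 19 mm wide; open, the fingers measure 130 mm over their backs; the gripper's body (75 mm by 190 mm) begins 47 mm behind the grasp point.
Start: joints at [-1.414, 0.342, 1.524, -0, 1.275, -0.146], TCP at [156.574, -501.128, 226.741] pointing down, gripper open.
Joint ranges: [-2.53, 2.53], [-0.77, 2.02], [0.04, 2.7], [-1, 4.14], [0.28, 2.66], [-3.11, 3.11]. Speed limits (rad/s): [2.57, 2.57, 3.14, 3.14, 3.14, 3.14].

### API

Orientations are given as [roll, pitch, yaw] about the fixed x, y, z axes, in that order (R = Rz(yaw) Ry(pitch) Rx(roll)).
In Python, from plant import bot gives the robot as it stands.
- The arm moves only by the tool apply_moves, never from a script. Its argument "motion" is text: rows parted by semicolons, each of 4 numbers parted by spaces: the shift along the tool's x, y, z in m, then the turn about the tool's z in degrees. A call has 1 to 8 rows; each row shifts and turns the commanded pose from where the row before left it, along the tool's axes as they then stand; what a row does not reach is not made up. A row lasts 1/8 s, in which the tool goes at most 62.5 mm and 10.7 degrees, less where a joint would pass 70% of its speed; a pose out of reach is approached as far as the arm can. A call with a gripper value outside its range is refused whole. "fingers" is the opening, from -1 (shut) to 1 (fully open), set as the call begins (left out, the last holds). The fingers move at their own pace and stop on an object; the grip force is fixed at half the most. Time passes only in rows, so rows that do not move let the fingers close. It gives the time, the measured TCP pose, the force, the opening and the grip force at its end, in the units of the state.
- bot.get_obs(): the state, without advancing time (a new reading comes with each control period).
- bot.capture(name): name is "side" or "top" or "wrist"; returns a dict with "img" (480x640x3 uint8, blue, green, red), "range_z" (480x640 float32, mm along the optical axis (not along the pixel's ray), 0 where there is no reading), "fx", "fy", "cx", "cy" (pixels), "D" ([k1, k2, p1, p2, k3] as OpenCV has them; the pictures are not rectified), "world_from_camera" (4x4, takes a point from camera to world coordinates); the wrist camera has in their place "mount" (4x4, takes a point from camera to tool coordinates, whose origin is the TCP and whose axes are the flange's). Camera axes: x right, y down, z forward; pixel columns grow to the right and rows downward; lengths in mm; the calibration is good to about 2 mm. A picture is of the moment at which its call begins: read the wrist's pose just before it.
- bot.close_job(): hands the job in; it is judged then, once.
Trained networks look in a picture, given as the dict that the camera call returned (one of the last four; its "shot" number tells which), for a name from the list of things; names that differ only in an ending like _2 or _b are one class to them, and where a whole thing is asked for, a point or a joint stands for the part that bears it (a point fixed in the world has none). Each returns a list of dicts, best first, with "p" (0 to 1); they miss things now and then, are a little off and sometimes report something else, mostly with a low value. They report only what shows in the picture. A call takes as long as a camera call.
- bot.cut_out(picture, thing): "pixels" (480x640 bool, what is visible of it) and "point" ([column, row] in pixels, amid what is visible of it).
The state is a dict: "time": time; "joint_positions": joint angles; "dq": joint speeds; "tau": joint torques, N m; "tool_pos": TCP position; "tcp_rot": TCP orientation; "contact_force": force on the tool from outside, world axes, zero at the start; "moment": the same for the moment, N m; "grip_width": finger opening in mm; "finger_force": force on a finger pad.
Only numpy, scipy, OpenCV 4.12 (cv2) and the standard library are available. Lean on these libraries where they do the work, as an engineer would, in place of code of your own. Each camera call takes 0.05 s, during which the arm holds its last target. There are 200 camera calls.

## Working session

There is one attempt and no reset: what is moved stays moved. The work goes in short steps, Python scripts to look and compute and a tool call to move; the robot and the scene stay as the last step left them, time stands still between calls to the robot, and variables do not carry over. Pictures are saved under pics/ and viewed, at most 10 in all, crops included, and the job is handed in when it is done.

Besides the shell and the picture viewer there is one more tool, called after ">>>" as name(argument=value, ...) on one line, values as JSON. apply_moves: Moves the arm, as the interface text tells. Its arguments: {"type":"object","properties":{"motion":{"type":"string"},"fingers":{"type":"number"}},"required":["motion"]}

```bash
mkdir -p pics; ls
cat > h.py <<'E'
import numpy as np, cv2
from plant import bot
from scipy.spatial.transform import Rotation as R
def pts(c,mask):
    v,u=np.nonzero(mask&(c["range_z"]>0)); z=c["range_z"][v,u].astype(float)
    K=np.array([[c["fx"],0,c["cx"]],[0,c["fy"],c["cy"]],[0,0,1]])
    n=cv2.undistortPoints(np.c_[u,v].astype(float).reshape(-1,1,2),K,np.array(c["D"],float)).reshape(-1,2)
    P=np.c_[n*z[:,None],z,np.ones(len(z))]
    return (P@np.array(c["T"]).T)[:,:3]
def shot(n):
    o=bot.get_obs(); c=bot.capture(n)
    if n=="wrist":
        T=np.eye(4);T[:3,:3]=R.from_euler("xyz",o["tcp_rot"]).as_matrix();T[:3,3]=o["tool_pos"]
        c["T"]=T@np.array(c["mount"])
    else: c["T"]=np.array(c["world_from_camera"])
    return c
E
python3 - <<'E'
from h import *
print(bot.get_obs())
for n in("side","top"):
    c=shot(n); cv2.imwrite(f"pics/{n}.png",c["img"]); print(n,c["T"].round(2).tolist())
    for t in("cabinet","flap","flap_bar","knob_l","knob_r","support_l","support_r","lid_tin","black_case","oil_bottle","tape_roll","grease_tub"):
        for d in bot.cut_out(c,t)[:2]:
            p=pts(c,d["pixels"])
            if len(p): print(t,round(d["p"],2),np.round(d["point"]),d["pixels"].sum(),np.median(p,0).round(),np.percentile(p,3,axis=0).round(),np.percentile(p,97,axis=0).round())
E
```

```text
pics
{'time': 0.0, 'joint_positions': array([-1.41398360e+00,  3.42749016e-01,  1.52503175e+00, -6.66453644e-06,
        1.27541108e+00, -1.45995450e-01]), 'dq': array([ 0.0003412 ,  0.00208815, -0.00105423, -0.00248879, -0.00082727,
        0.00163772]), 'tau': array([-1.48099913e-03, -4.31247139e+01, -2.44220710e+01,  7.14990450e-02,
        5.59742725e-02, -1.25500501e-04]), 'tool_pos': array([ 156.51143504, -500.68935335,  226.02618648]), 'tcp_rot': array([-3.14000955e+00, -2.26340777e-04,  3.02809943e-01]), 'contact_force': array([-0.1707133 ,  0.15194181,  0.63366072]), 'moment': array([0.04895182, 0.01734291, 0.07094042]), 'finger_force': 0.0, 'grip_width': 91.85422114504148}
side [[-1.0, 0.01, -0.0, 587.05], [0.01, 0.57, -0.82, 997.74], [-0.01, -0.82, -0.57, 898.25], [0.0, 0.0, 0.0, 1.0]]
cabinet 0.84 [285. 240.] 7454 [702. -21. 142.] [ 602. -236.   19.] [793.  -1. 193.]
flap 0.58 [304. 221.] 1199 [ 650. -111.  162.] [ 612. -247.   88.] [689. -21. 230.]
flap_bar 0.86 [303. 218.] 1190 [ 651. -112.  163.] [ 612. -249.   88.] [689. -22. 230.]
knob_l 0.46 [334. 260.] 181 [574. -5
[... 1679 characters left out ...]
 -51.  89.]
support_r 0.65 [388. 233.] 126 [ 599. -231.   80.] [ 567. -240.   72.] [ 628. -222.   88.]
support_r 0.51 [325. 240.] 118 [582. -62.  81.] [549. -70.  74.] [606. -51.  89.]
lid_tin 0.76 [348. 162.] 421 [ 766. -112.  208.] [ 740. -136.  202.] [791. -88. 213.]
black_case 0.8 [488. 258.] 1741 [ 523. -496.   31.] [ 485. -600.   22.] [ 562. -394.   37.]
oil_bottle 0.94 [151. 217.] 409 [653. 397.  88.] [636. 387.   2.] [676. 421. 136.]
tape_roll 0.73 [186. 281.] 251 [503. 307.  18.] [465. 257.   2.] [545. 338.  25.]
tape_roll 0.68 [352. 210.] 2884 [ 651. -140.  159.] [ 614. -247.   89.] [691. -31. 230.]
grease_tub 0.76 [211. 329.] 1584 [358. 236. 114.] [310. 193.  29.] [404. 287. 120.]
```

Run:
```python
from h import *
c=shot("top")
m=np.ones((480,640),bool); P=pts(c,m)
cab=P[(P[:,0]>560)&(P[:,0]<860)&(abs(P[:,1]+145)<160)]
f=cab[(cab[:,2]>105)&(cab[:,2]<170)&(cab[:,0]<690)]
for _ in range(3):
    ce=f.mean(0); n=np.linalg.svd(f-ce)[2][2]; n*=-np.sign(n[0]); d=(f-ce)@n; f=f[abs(d)<max(4,1.5*d.std())]
print("flap n",n,"tilt",np.degrees(np.arcsin(n[2])),"yaw",np.degrees(np.arctan2(-n[1],-n[0])),"std",d.std(),ce)
t=cab[(abs(cab[:,2]-186)<6)&(cab[:,0]>660)]
r=cv2.minAreaRect(t[:,:2].astype(np.float32)); print("top",r,len(t))
k=cab[(cab[:,2]>60)&(cab[:,2]<95)&(cab[:,0]<650)]
for s in(-235,-62):
    q=k[abs(k[:,1]-s)<25]; print(s,len(q),np.percentile(q,[2,50,98],axis=0).round())
b=cab[(cab[:,2]>217)]; print("bar",len(b),np.percentile(b,[2,50,98],axis=0).round(1),cv2.minAreaRect(b[:,:2].astype(np.float32)))
cv2.imwrite("pics/crop.png",cv2.resize(c["img"][130:290,240:440],None,fx=4,fy=3.75,interpolation=cv2.INTER_CUBIC)[:600,:800])
```

```text
flap n [-0.89909667 -0.1145593   0.42249419] tilt 24.992156390601117 yaw 7.261272418946305 std 1.4521544849961923 [ 642.25101809 -138.98901249  138.95752345]
top ((733.7676391601562, -129.1022186279297), (148.49526977539062, 245.38858032226562), 7.296224117279053) 4608
-235 209 [[ 564. -253.   69.]
 [ 607. -231.   82.]
 [ 636. -215.   94.]]
-62 148 [[560. -85.  66.]
 [598. -61.  82.]
 [612. -42.  93.]]
bar 55099 [[ 566.2 -239.5 1106.4]
 [ 589.4 -107.9 1152.5]
 [ 617.8   10.1 1177.4]] ((632.5880126953125, -122.3302001953125), (136.77549743652344, 275.442626953125), 0.40076133608818054)
```

View pics/crop.png

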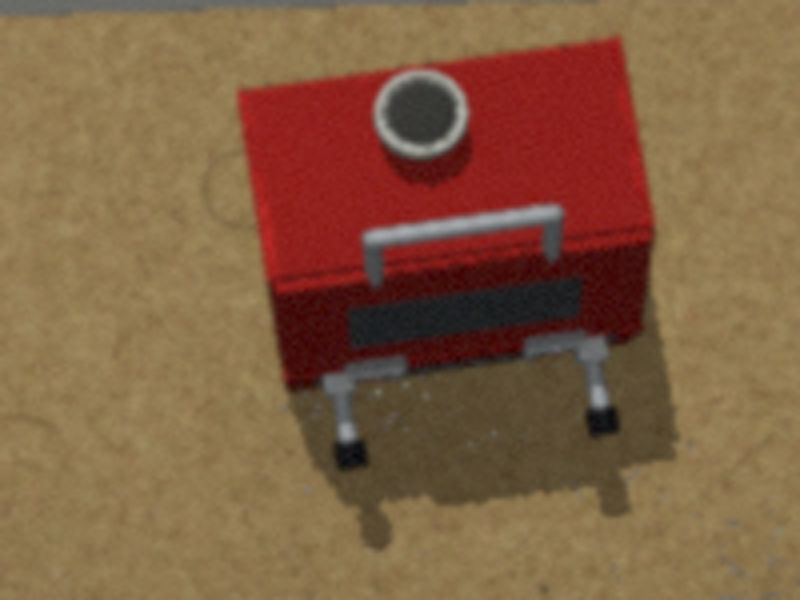

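The crop shows the cabinet turned about +7°. The bar runs across its top at about (463,225), the tin is at (420,113), and the knobs are at (350,453) and (601,419), both slightly out. The fitted cabinet origin is about (617.5, -144), with 25° of flap tilt as expected.

>>> apply_moves(motion="0 0 0 10.1; 0.05 -0.0235 0 0; 0.05 -0.0235 0 0; 0.05 -0.0235 0 0; 0.05 -0.0235 0 0; 0.05 -0.0235 0 0; 0.05 -0.0235 0 0; 0.05 -0.0235 0 0", fingers=0.3)

```text
time: 2.35
tool_pos: [484.5, -292.7, 226.9]
tcp_rot: [3.141, -0.0, 0.127]
contact_force: [0.9, -0.9, 0.8]
grip_width: 59.6
finger_force: 0.0
```

>>> apply_moves(motion="0.05 -0.0235 0.02 0; 0.03 -0.013 0.02 0; 0.01 -0.005 0.02 0; 0 0 0 0; 0 0 0 0")

```text
time: 2.98
tool_pos: [566.4, -242.4, 167.4]
tcp_rot: [3.141, -0.0, 0.125]
contact_force: [0.1, -0.8, 0.3]
grip_width: 59.8
finger_force: 0.0
```

```bash
cat > k.py <<'E'
from h import *
c=shot("wrist"); o=bot.get_obs()
print(o["tool_pos"].round(1),o["tcp_rot"].round(3),o["contact_force"].round(1))
ex=np.array([.9919,.1267]);ey=np.array([-.1267,.9919]);O=np.array([617.5,-144])
for d in bot.cut_out(c,"knob_r")[:3]:
    p=pts(c,d["pixels"]); q=np.c_[(p[:,:2]-O)@ex,(p[:,:2]-O)@ey,p[:,2]]
    dark=pts(c,d["pixels"]&(c["img"].max(2)<70)); dq=np.c_[(dark[:,:2]-O)@ex,(dark[:,:2]-O)@ey,dark[:,2]]
    print(round(d["p"],2),d["point"],np.percentile(q,[3,50,97],axis=0).round(1).tolist(),len(dq))
    if len(dq)>5: print(" dark",np.percentile(dq,[3,50,97],axis=0).round(1).tolist())
import sys; cv2.imwrite(f"pics/{sys.argv[1]}.png",c["img"])
E
python3 k.py w1
```

```text
[ 566.6 -242.6  167.8] [ 3.14e+00 -1.00e-03  1.25e-01] [ 0.8  0.8 -0.5]
0.85 [318.8, 208.2] [[-65.5, -95.8, 72.4], [-36.3, -86.7, 79.6], [-1.5, -77.2, 85.1]] 1010
 dark [[-66.2, -95.8, 73.9], [-56.7, -86.6, 80.5], [-48.1, -76.6, 82.6]]
0.57 [49.8, 205.6] [[-63.2, 73.2, 68.4], [-36.0, 80.0, 77.5], [-2.2, 90.9, 84.9]] 1006
 dark [[-63.7, 72.8, 69.9], [-54.6, 77.8, 80.0], [-46.0, 88.3, 82.7]]
```

View pics/w1.png

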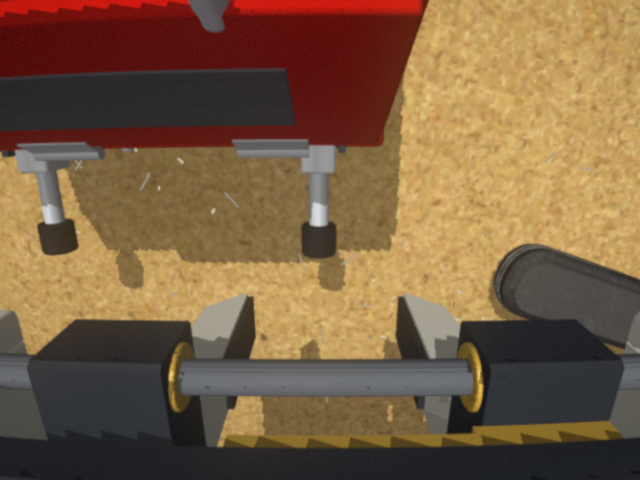

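The wrist picture shows the right knob at about (319,239) and the left one at (57,236), with the fingers open across y. The right knob measures (-56.5, -86) in the cabinet frame with its top at 83 mm, which agrees with the given sizes.

>>> apply_moves(motion="0.0065 -0.005 0.03 0; 0 0 0.03 0; 0 0 0.03 0; 0 0 0.022 0; 0 0 0 0; 0 0 0 0")

```text
time: 3.82
tool_pos: [573.4, -236.4, 56.3]
tcp_rot: [3.14, -0.002, 0.126]
contact_force: [0.5, 0.2, 0.2]
grip_width: 59.6
finger_force: 0.0
```

>>> apply_moves(motion="0 0 0 0; 0 0 0 0; 0 0 0 0; 0 0 0 0", fingers=-1)

```text
time: 4.32
tool_pos: [573.0, -235.8, 54.9]
tcp_rot: [3.141, -0.0, 0.127]
contact_force: [-0.9, -13.9, -1.4]
grip_width: 24.3
finger_force: 7.7
```

>>> apply_moves(motion="0 0.001 0 0; 0 0 0 0; 0 0 0 0")

```text
time: 4.7
tool_pos: [573.2, -237.2, 54.9]
tcp_rot: [3.14, -0.001, 0.126]
contact_force: [-0.2, -5.3, -0.8]
grip_width: 20.6
finger_force: 30.0
```

>>> apply_moves(motion="-0.008 0 0 0; -0.013 0 0 0; -0.013 0 0 0; -0.013 0 0 0; -0.013 0 0 0; -0.01 0 0 0; -0.004 0 0 0; 0 0 0 0")

```text
time: 5.7
tool_pos: [503.8, -246.1, 55.0]
tcp_rot: [3.139, -0.009, 0.126]
contact_force: [15.9, -1.0, -9.0]
grip_width: 20.9
finger_force: 30.0
```

>>> apply_moves(motion="0.004 0 0 0; 0 0 0 0; 0 0 0 0; 0 0 -0.03 0; 0 0 -0.04 0; 0 -0.04 0 0; 0.02 -0.045 0 0; 0.02 -0.045 0 0", fingers=0.2)

```text
time: 6.7
tool_pos: [526.6, -110.2, 125.0]
tcp_rot: [-3.142, -0.0, 0.125]
contact_force: [0.4, -0.2, 0.3]
grip_width: 55.6
finger_force: 0.0
```

>>> apply_moves(motion="0.02 -0.03 0 0; 0.01 -0.01 0 0; 0 0 0 0; 0 0 0 0")

```text
time: 7.2
tool_pos: [551.1, -68.9, 124.6]
tcp_rot: [3.141, 0.001, 0.125]
contact_force: [-0.3, -0.5, 0.1]
grip_width: 55.4
finger_force: 0.0
```

```bash
python3 k.py w2
```

```text
[551.1 -69.  124.6] [3.141e+00 1.000e-03 1.250e-01] [ 0.3  0.2 -0.1]
0.87 [322.7, 236.2] [[-63.4, 74.4, 72.3], [-35.9, 84.2, 79.1], [-0.6, 93.1, 85.1]] 1360
 dark [[-63.6, 74.4, 73.8], [-53.9, 83.8, 80.5], [-45.8, 93.1, 82.6]]
0.81 [617.9, 273.0] [[-104.1, -86.6, 61.0], [-55.4, -76.5, 76.1], [-11.8, -75.3, 84.8]] 41
 dark [[-137.0, -88.8, 80.6], [-133.8, -86.6, 81.8], [-130.1, -84.6, 83.1]]
```

>>> apply_moves(motion="0.002 -0.001 0.03 0; 0 0 0.03 0; 0 0 0.0095 0; 0 0 0 0")

```text
time: 7.8
tool_pos: [553.2, -67.1, 55.1]
tcp_rot: [-3.141, 0.001, 0.126]
contact_force: [-0.1, 0.6, 0.1]
grip_width: 55.0
finger_force: 0.0
```

>>> apply_moves(motion="0 0 0 0; 0 0 0 0; 0 0 0 0; 0 0 0 0; 0 0 0 0; 0 0 0 0", fingers=-1)

```text
time: 8.55
tool_pos: [554.0, -68.3, 55.7]
tcp_rot: [3.139, -0.001, 0.127]
contact_force: [0.5, -6.5, 0.0]
grip_width: 21.1
finger_force: 30.0
```

>>> apply_moves(motion="-0.008 0 0 0; -0.013 0 0 0; -0.013 0 0 0; -0.013 0 0 0; -0.013 0 0 0; -0.01 0 0 0; -0.006 0 0 0; 0 0 0 0")

```text
time: 9.55
tool_pos: [482.7, -77.4, 55.8]
tcp_rot: [3.138, -0.01, 0.126]
contact_force: [15.2, -1.6, -12.3]
grip_width: 20.9
finger_force: 30.0
```

>>> apply_moves(motion="0.005 0 0 0; 0 0 0 0; 0 0 0 0; 0 0 -0.05 0; 0 0 -0.05 -10; 0 0 -0.05 -10; 0 0 -0.05 -10; 0 0 -0.01 -10", fingers=0.2)

```text
time: 10.55
tool_pos: [484.0, -75.8, 268.9]
tcp_rot: [3.136, -0.003, 0.831]
contact_force: [-0.2, 0.0, -1.1]
grip_width: 55.3
finger_force: 0.0
```

>>> apply_moves(motion="0 0 0 -10; 0 0 0 -10; 0 0 0 -10; 0 0 0 -10; 0 0 0 -10; 0 0 0 0", fingers=-0.1)

```text
time: 11.3
tool_pos: [482.6, -75.4, 265.1]
tcp_rot: [-3.141, -0.0, 1.696]
contact_force: [0.1, 0.6, 0.6]
grip_width: 41.0
finger_force: 0.0
```

Run:
```python
from h import *
ex=np.array([.9919,.1267]);ey=np.array([-.1267,.9919]);O=np.array([617.5,-144])
for n in("wrist","top"):
    c=shot(n); o=bot.get_obs()
    cv2.imwrite(f"pics/b_{n}.png",c["img"])
    P=pts(c,np.ones((480,640),bool)); q=np.c_[(P[:,:2]-O)@ex,(P[:,:2]-O)@ey,P[:,2]]
    b=q[(q[:,2]>216)&(q[:,2]<240)&(q[:,0]>40)&(q[:,0]<110)&(abs(q[:,1])<80)]
    if len(b): print(n,len(b),np.percentile(b,[3,50,97],axis=0).round(1).tolist())
    for s in(-85,85):
        k=q[(abs(q[:,1]-s)<14)&(q[:,2]>76)&(q[:,2]<90)&(q[:,0]<-20)]
        if len(k): print(n,s,len(k),np.percentile(k[:,0],[2,98]).round(1))
t=o["tool_pos"]; print(t,(t[:2]-O)@ex,(t[:2]-O)@ey,o["tcp_rot"],o["joint_positions"].round(2))
```

```text
wrist 85 2718 [-135.3  -21.9]
top 269 [[62.7, -55.9, 221.5], [69.5, 1.8, 229.1], [75.9, 58.0, 233.5]]
top -85 259 [-133.1  -22.1]
[482.78306253 -75.47706581 265.19654585] -124.94387451268933 85.03653439631658 [-3.14141422e+00  5.52681258e-06  1.69370386e+00] [-0.31  0.25  1.55 -0.    1.34 -0.43]
```

View pics/b_wrist.png

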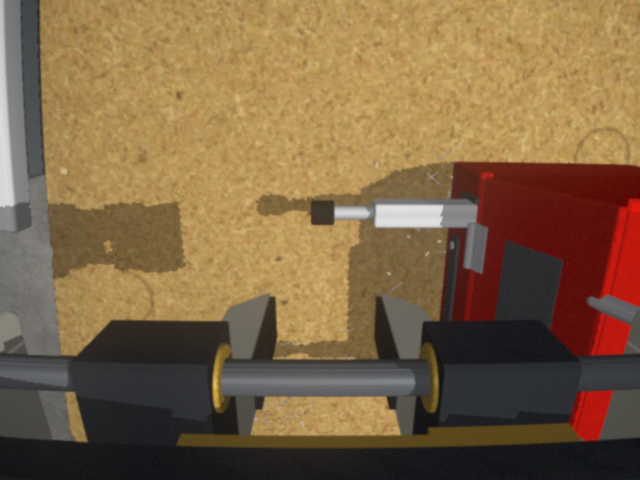

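The left support is fully out, with its knob at (322,212), and the bar end shows at (612,306). The top view agrees that both knobs are at about -134 mm and the bar is at (69.5, 1).

>>> apply_moves(motion="-0.017 0.039 0 0; -0.017 0.039 0 0; -0.017 0.039 0 0; -0.017 0.039 0 0; -0.016 0.0385 0 0; 0 0 0 0; 0 0 0 0")

```text
time: 12.28
tool_pos: [685.9, -134.1, 264.7]
tcp_rot: [-3.14, -0.001, 1.696]
contact_force: [-1.1, 0.4, -0.4]
grip_width: 41.4
finger_force: 0.0
```

```bash
cat > s.py <<'E'
from h import *
ex=np.array([.9919,.1267]);ey=np.array([-.1267,.9919]);O=np.array([617.5,-144])
for n in("wrist","side"):
    c=shot(n); o=bot.get_obs()
    P=pts(c,np.ones((480,640),bool)); q=np.c_[(P[:,:2]-O)@ex,(P[:,:2]-O)@ey,P[:,2]]
    for lo,hi in((-60,-30),(-30,-15),(15,30),(30,60)):
        b=q[(q[:,2]>212)&(q[:,2]<236)&(q[:,0]>45)&(q[:,0]<95)&(q[:,1]>lo)&(q[:,1]<hi)]
        if len(b)>8: print(n,lo,len(b),np.percentile(b,[3,50,97],axis=0).round(1).tolist())
t=o["tool_pos"]; print(t,(t[:2]-O)@ex,(t[:2]-O)@ey,o["tcp_rot"],o["joint_positions"].round(2))
cv2.imwrite("pics/s.png",shot("wrist")["img"])
E
python3 s.py
```

```text
wrist -60 460 [[61.9, -50.8, 214.2], [68.5, -36.3, 228.4], [74.3, -30.4, 230.2]]
wrist -30 566 [[63.2, -29.5, 225.5], [68.5, -22.4, 228.5], [74.2, -15.4, 229.9]]
wrist 15 707 [[63.3, 15.4, 225.3], [69.1, 22.5, 228.4], [74.5, 29.6, 230.0]]
wrist 30 1756 [[59.0, 31.2, 214.4], [67.8, 47.6, 228.0], [74.3, 58.8, 230.1]]
side -60 31 [[58.8, -57.5, 213.1], [68.6, -45.6, 228.3], [74.6, -30.6, 230.6]]
side -30 12 [[65.3, -29.3, 224.9], [70.5, -23.5, 230.1], [75.3, -15.3, 230.8]]
side 15 12 [[64.5, 16.6, 225.7], [69.6, 23.8, 229.4], [73.5, 28.4, 230.6]]
side 30 47 [[60.2, 31.8, 213.8], [68.8, 51.4, 227.5], [75.2, 59.4, 231.9]]
[ 685.75281059 -133.96223126  266.0343166 ] 68.97174812820018 1.3088317101167082 [3.14125306e+00 2.29491914e-04 1.69662110e+00] [-0.3   0.67  0.88 -0.    1.6  -0.43]
```

View pics/s.png

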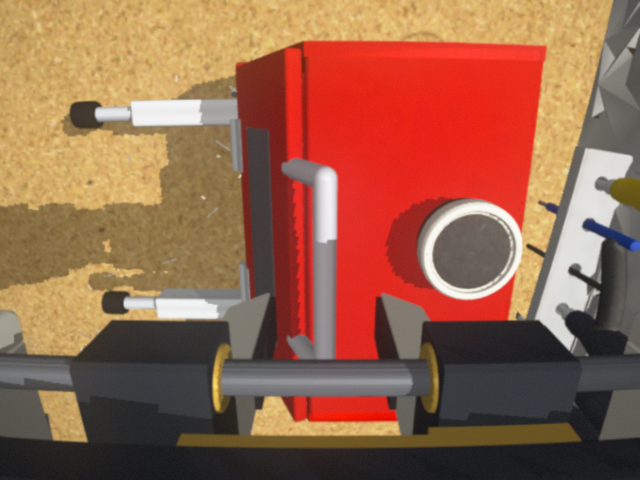

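The bar (vertical at column 325) lies between the fingers, and the tin at (470,250) is clear of the finger.

>>> apply_moves(motion="0 0 0.02 0; 0 0 0.02 0; 0 0 0.018 0; 0 0 0 0; 0 0 0 0")

```text
time: 13.05
tool_pos: [686.7, -134.3, 208.8]
tcp_rot: [3.14, 0.001, 1.697]
contact_force: [-0.1, -0.0, 0.3]
grip_width: 41.5
finger_force: 0.0
```

>>> apply_moves(motion="0 0 0 0; 0 0 0 0; 0 0 0 0; 0 0 0 0; 0 0 0 0; 0 0 0 0", fingers=-1)

```text
time: 13.8
tool_pos: [685.4, -134.5, 207.4]
tcp_rot: [-3.139, -0.0, 1.697]
contact_force: [-4.9, -0.2, 1.4]
grip_width: 11.3
finger_force: 30.0
```

Run:
```python
import numpy as np
# bar arc: radius & start angle; rows (toolY=+xc, toolZ=down)
a=np.arctan2(224-85,-70); r=np.hypot(139,70); e=np.arctan2(5,156)
st=np.r_[.04,.07,np.full(14,.11)]; tot=a-e; st=np.r_[st,np.full(8,(tot-st.sum())/8)]
th=a-np.r_[0,np.cumsum(st)]; x=-r*np.cos(th)*1; z=r*np.sin(th)
for i,(dx,dz) in enumerate(zip(np.diff(x),np.diff(z))): print(i,f"0 {dx/1000:.4f} {-dz/1000:.4f} 0;",round(th[0]-th[i+1],2))
```

```text
0 0 -0.0056 -0.0027 0; 0.04
1 0 -0.0101 -0.0042 0; 0.11
2 0 -0.0163 -0.0051 0; 0.22
3 0 -0.0168 -0.0033 0; 0.33
4 0 -0.0171 -0.0014 0; 0.44
5 0 -0.0171 0.0005 0; 0.55
6 0 -0.0169 0.0024 0; 0.66
7 0 -0.0166 0.0042 0; 0.77
8 0 -0.0160 0.0060 0; 0.88
9 0 -0.0153 0.0077 0; 0.99
10 0 -0.0143 0.0094 0; 1.1
11 0 -0.0132 0.0109 0; 1.21
12 0 -0.0119 0.0123 0; 1.32
13 0 -0.0105 0.0135 0; 1.43
14 0 -0.0090 0.0146 0; 1.54
15 0 -0.0073 0.0155 0; 1.65
16 0 -0.0025 0.0065 0; 1.69
17 0 -0.0022 0.0066 0; 1.74
18 0 -0.0019 0.0066 0; 1.78
19 0 -0.0016 0.0067 0; 1.83
20 0 -0.0013 0.0068 0; 1.87
21 0 -0.0010 0.0068 0; 1.92
22 0 -0.0007 0.0069 0; 1.96
23 0 -0.0004 0.0069 0; 2.01
```

>>> apply_moves(motion="0 -0.0056 -0.0027 0; 0 -0.0101 -0.0042 0; 0 -0.0163 -0.0051 0; 0 -0.0168 -0.0033 0; 0 -0.0171 -0.0014 0; 0 -0.0171 0.0005 0; 0 -0.0169 0.0024 0; 0 -0.0166 0.0042 0")

```text
time: 14.8
tool_pos: [570.7, -148.7, 218.1]
tcp_rot: [3.138, 0.0, 1.697]
contact_force: [0.8, 2.0, 1.9]
grip_width: 11.2
finger_force: 30.0
```

>>> apply_moves(motion="0 -0.0160 0.0060 0; 0 -0.0153 0.0077 0; 0 -0.0143 0.0094 0; 0 -0.0132 0.0109 0; 0 -0.0119 0.0123 0; 0 -0.0105 0.0135 0; 0 -0.0090 0.0146 0; 0 -0.0073 0.0155 0")

```text
time: 15.8
tool_pos: [473.0, -160.7, 127.1]
tcp_rot: [-3.142, -0.001, 1.697]
contact_force: [0.7, 3.2, 1.5]
grip_width: 10.8
finger_force: 30.0
```

>>> apply_moves(motion="0 -0.0025 0.0065 0; 0 -0.0022 0.0066 0; 0 -0.0019 0.0066 0; 0 -0.0016 0.0067 0; 0 -0.0013 0.0068 0; 0 -0.0010 0.0068 0; 0 -0.0007 0.0069 0; 0 0 0 0")

```text
time: 16.8
tool_pos: [461.3, -162.1, 79.4]
tcp_rot: [-3.138, -0.002, 1.698]
contact_force: [-5.0, 1.7, -0.3]
grip_width: 10.6
finger_force: 30.0
```

>>> apply_moves(motion="0 0 0.0025 0; 0 0 0.0025 0; 0 0 0.002 0; 0 0 0 0; 0 0 0 0")

```text
time: 17.42
tool_pos: [460.8, -162.2, 72.6]
tcp_rot: [-3.137, -0.002, 1.698]
contact_force: [-8.2, 0.4, 0.2]
grip_width: 11.1
finger_force: 30.0
```

>>> apply_moves(motion="0 0.001 0.001 0; 0 0 0.001 0; 0 0 0 0")

```text
time: 17.8
tool_pos: [460.6, -162.1, 70.2]
tcp_rot: [-3.134, -0.003, 1.698]
contact_force: [-12.6, -1.3, 0.7]
grip_width: 11.1
finger_force: 30.0
```

```bash
cat > l.py <<'E'
from h import *
ex=np.array([.9919,.1267]);ey=np.array([-.1267,.9919]);O=np.array([617.5,-144])
c=shot("top")
P=pts(c,np.ones((480,640),bool)); q=np.c_[(P[:,:2]-O)@ex,(P[:,:2]-O)@ey,P[:,2]]
b=q[(q[:,2]>60)&(q[:,2]<115)&(q[:,0]>-112)&(q[:,0]<-15)&(abs(abs(q[:,1])-108)<9)]
print(len(b),np.polyfit(b[:,0],b[:,2],1),np.median(b,0))
print(bot.get_obs()["tool_pos"],bot.get_obs()["contact_force"])
cv2.imwrite("pics/l.png",shot("side")["img"][130:330,200:460])
E
python3 l.py
```

```text
501 [-1.20392431e-02  9.51370099e+01] [-63.54648722  99.32138663  95.99608341]
[ 460.62930029 -162.1316929    70.24702077] [-12.18521626  -1.4928152   -1.04287786]
```

View pics/l.png

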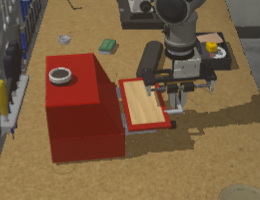

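The flap lies level on both supports: its inner face is at z ≈ 95–96 mm with a slope of 0.7°. I'll release with a small opening so the inner finger stays clear of the flap edge.

>>> apply_moves(motion="0 0 0 0; 0 0 0 0; 0 0 0 0; 0 0 0 0", fingers=-0.5)

```text
time: 18.4
tool_pos: [464.5, -162.7, 71.3]
tcp_rot: [3.141, 0.001, 1.697]
contact_force: [0.3, 0.4, -0.1]
grip_width: 22.9
finger_force: 0.0
```

>>> apply_moves(motion="0 -0.002 0 0; 0 0 -0.005 0; 0 0 -0.01 0; 0 0 -0.02 0; 0 0 -0.03 0; 0 0 -0.04 0; 0 0 -0.04 0; 0 0 0 0")

```text
time: 19.4
tool_pos: [463.7, -163.6, 219.8]
tcp_rot: [3.135, 0.005, 1.697]
contact_force: [0.4, -0.4, -0.0]
grip_width: 22.6
finger_force: 0.0
```

```bash
sed -i '$d' l.py; python3 l.py
python3 - <<'E'
from h import *
c=shot("side")
q=pts(c,np.ones((480,640),bool)); O=np.array([617.5,-144]);ex=np.array([.9919,.1267]);ey=np.array([-.1267,.9919])
q=np.c_[(q[:,:2]-O)@ex,(q[:,:2]-O)@ey,q[:,2]]
b=q[(abs(q[:,1])<45)&(q[:,0]>-170)&(q[:,0]<-148)&(q[:,2]>70)&(q[:,2]<115)]; print("bar",len(b),np.percentile(b,[3,50,97],axis=0))
for s in (-85,85):
    k=q[(abs(q[:,1]-s)<14)&(q[:,2]>68)&(q[:,2]<88)&(q[:,0]<-121)]
    if len(k): print(s,len(k),np.percentile(k[:,0],[2,98]))
E
```

```text
498 [1.85733190e-04 9.52322305e+01] [-63.82939509  99.4177784   95.21654665]
[ 462.6883614  -163.12795816  217.67213372] [ 0.33093042  0.34724054 -0.18454214]
bar 89 [[-161.79958634  -41.14289938   88.89648646]
 [-154.8167384     2.04921286   94.30545876]
 [-150.84372886   44.28633865   98.05075113]]
-85 12 [-135.32614062 -122.80776087]
85 40 [-134.79228261 -122.85818053]
```

The flap is level (slope 0.0002), both knobs are at -135 mm (80 mm out), and the gripper is clear.

```bash
python3 -c "
from plant import bot
print(bot.close_job())"
```

```text
the job is handed in; nothing more can be done
None
```

Both supports are fully out, the flap lies level and released on them with the gripper clear, and the job was handed in after about 20 s; no verdict came back.

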